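# Find the proud stud on a base plate by touch and press it home

### The job

One of the four studs on the aluminium base plate stands slightly proud. Take the sprung touch probe from the acrylic stand and touch all four studs lightly with its tip, one after another, starting at the stud beside the brass post and going clockwise seen from above; only then press the highest one fully home with the probe, firmly but without force beyond what seats it, and never press hard on the studs that are already home. Finally hang the probe back in its stand, let go, and leave everything else on the table where it is.

Things in the scene. Friction and masses are not known exactly. Their poses are not given: they have to be found in the camera images.
- probe: Upright round touch probe, 110 mm long, about 135 g, hung in the stand by its flange. Origin on its axis under the aluminium flange (36 mm diameter, z = 0 to 5 mm). Above: black grip, 16 mm diameter, z = 5 to 50 mm, to be held from above. Below: steel barrel, 20 mm diameter, z = -30 to 0, then a thin sprung rod with an 8 mm ball end down to z = -60 mm.
- probe_tip (a point): Lowest point of the ball end, 60 mm below the probe's origin when relaxed; it moves with the rod. The rod slides up into the barrel by up to 18 mm at 1 N per mm, without preload; past that it is rigid.
- stand: Clear acrylic bridge stand, fixed, 100 x 80 mm, 70 mm high; origin under its middle, z up. The probe hangs through the round hole in the middle of its top shelf.
- stand_hole (a point): Centre of the stand's hole (26 mm diameter, shelf 8 mm thick), level with the shelf's top, 70 mm above the table. A hanging probe has its origin here. There is 58 mm of free height under the shelf.
- plate: Fixed aluminium plate, 170 x 130 x 12 mm, origin under its middle, z up, any yaw; a brass post (16 mm wide, 20 mm high) in its corner x = 74, y = 54 mm. On it four steel studs, 20 mm diameter, in 30 mm bushes 4 mm high. A home stud's flat top is 22 mm above the table; one, anywhere, starts 2.5 to 4 mm higher. Press home studs with at most 9 N, the proud one with at most 22 N.
- place_1 (a point): Centre of the stud place beside the brass post, at a home stud's top (22 mm above the table); plate x = 55, y = 40 mm. Fixed to the plate: it does not show how high the stud stands. The proud stud, wherever it is, holds still up to about 10 N, slides down at about 12 N and stops hard when home. Only the probe may press on studs.
- place_2 (a point): The next stud place clockwise seen from above: plate x = 55, y = -40 mm, same height.
- place_3 (a point): The next stud place clockwise: plate x = -55, y = -40 mm, same height.
- place_4 (a point): The last stud place clockwise: plate x = -55, y = 40 mm, same height.
- radio: Bystander: yellow handheld radio standing upright, 36 x 60 mm, 190 mm high with its stub antenna; origin under its middle.
- hexkeys: Bystander: hex key set in a black plastic holder, 30 x 85 mm, about 100 mm high; origin under its middle.
- adaptor: Bystander: small brass coaxial adaptor, 22 mm diameter, 34 mm high; origin under its middle.
- jar: Bystander: glass jar with steel cap, 60 mm diameter, 75 mm high; origin under its middle.
- screwdriver: Bystander: screwdriver lying on the table.
- mug: Bystander: white mug, 76 mm diameter, 90 mm high; origin under its middle.
- selector_box: Bystander: grey antenna selector box, fixed, 90 x 120 mm, 45 mm high, with a black rotary knob on top (about 90 mm high in all); origin under its middle.
Things that resemble listed ones, but are neither listed nor needed, are in the scene too. There is more than one size of the probe; the one meant has the size given above.

How it is judged:
By the outcome, as a careful person would: the job done as asked, in the order asked, and still so for the second after the job is handed in, with the robot touching nothing.
It also fails if it takes over 54 s, if anything falls off the work surface, if the arm or the gripper's body presses on something with over 40 N, if the wrist force passes 120 N, or if a joint passes its speed limit or range.

### The arm

A 6-joint arm with a two-finger parallel gripper is mounted at the origin on the work surface. World frame = base frame: x ahead of the robot, y to its left, z up, the work surface at z = 0. Lengths are in m, angles in degrees, forces in N, time in s.
With the tool pointing down it reaches from about 0.35 to 0.875 m from the base axis. Payload 4.2 kg.
Tool frame: the origin (TCP) lies at the very end of the fingers, on their centre line; the grasp point (between the pads) lies env.tcp_to_grasp behind it (env.tcp_to_grasp is the distance from the TCP to the grasp point, in m); z points along the fingers, y is the line along which they close (so a half turn about z gives the same grasp; the last joint's range is limited). The gripper opens to 87 mm and grips with 3 to 60 N. Pads are 19 mm wide; open, the fingers measure 117 mm over their backs; the gripper's body (75 mm by 190 mm) begins 51 mm behind the grasp point.
Start: joints at [-49.183, 22.042, 0.453, 0, -68.411, -14.817], TCP at [0.274, -0.562, 0.223] pointing down, gripper open.
Joint ranges: [-179.83, 179.83], [-69.29, 118.12], [-61.27, 80.66], [-181.25, 117.63], [-171.15, -9.14], [-177.46, 177.46]. Speed limits (degrees/s): [159.86, 159.86, 180, 180, 180, 180].

### API

Orientations are given as [roll, pitch, yaw] about the fixed x, y, z axes, in that order (R = Rz(yaw) Ry(pitch) Rx(roll)).
In Python, from cell import env gives the robot as it stands.
- The arm moves only by the tool play_rows, never from a script. Its arguments are lists of equal length, an entry for each row: "grip": the closure in counts, from 0 (fully open) to 255 (shut); "slide": the shift along the tool's x, y, z in mm, a list of three; "dr": the turn, a rotation vector about the tool's x, y, z in rad, a list of three. A call has 1 to 10 rows; each row shifts and turns the commanded pose from where the row before left it, along the tool's axes as they then stand; what a row does not reach is not made up. A row lasts 1/10 s, in which the tool goes at most 50 mm and 8.59 degrees, less where a joint would pass 70% of its speed; a pose out of reach is approached as far as the arm can. A call is refused whole if a number of a shift passes 50 or a number of a turn 0.15, either way. A call with a gripper value outside its range is refused whole. The fingers move at their own pace and stop on an object; "grip_force" is the grip in N (left out, the last holds). Time passes only in rows, so rows that do not move let the fingers close. It gives the time, the measured TCP pose, the force, the opening and the grip force at its end, in the units of the state.
- env.get_state(): the state, without advancing time (a new reading comes with each control period).
- env.camera(name): name is "scene" or "top" or "wrist"; returns a dict with "pixels" (400x640x3 uint8, red, green, blue), "intrinsics" (3x3 intrinsics, pixels), "R" (3x3) and "t" (3): a world point X has camera coordinates R X + t; the wrist camera has in their place "tool_from_camera" (4x4, takes a point from camera to tool coordinates, whose origin is the TCP and whose axes are the flange's). Camera axes: x right, y down, z forward; pixel columns grow to the right and rows downward; lengths in m; the calibration is good to about 2 mm. A picture is of the moment at which its call begins: read the wrist's pose just before it. There is no depth.
- env.close_job(): hands the job in; it is judged then, once.
Trained networks look in a picture, given as the dict that the camera call returned (one of the last four; its "shot" number tells which), for a name from the list of things; names that differ only in an ending like _2 or _b are one class to them, and where a whole thing is asked for, a point or a joint stands for the part that bears it (a point fixed in the world has none). Each returns a list of dicts, best first, with "confidence" (0 to 1); they miss things now and then, are a little off and sometimes report something else, mostly with a low value. They report only what shows in the picture. A call takes as long as a camera call. They do not tell look-alikes from the thing itself.
- env.find_in(picture, query): "location" ([x, y, z] in m, in world coordinates, good to about 4 mm: the middle of the surface that is visible of it).
- env.tip_of(picture, query): "location" ([x, y, z] in m, in world coordinates, good to about 4 mm: a listed point, or the origin of a listed thing).
The state is a dict: "time_s": time; "joint_positions": joint angles; "joint_vel": joint speeds; "tau": joint torques, N m; "tcp_pos": TCP position; "ee_rot": TCP orientation; "contact_force": force on the tool from outside, world axes, zero at the start; "ft_torque": the same for the moment, N m; "grip_width": finger opening in m; "finger_force": force on a finger pad.
Only numpy, scipy, OpenCV 4.12 (cv2) and the standard library are available. Lean on these libraries where they do the work, as an engineer would, in place of code of your own. Each camera call takes 0.05 s, during which the arm holds its last target. There are 200 camera calls.

## Working session

There is one attempt and no reset: what is moved stays moved. The work goes in short steps, Python scripts to look and compute and a tool call to move; the robot and the scene stay as the last step left them, time stands still between calls to the robot, and variables do not carry over. Pictures are saved under pics/ and viewed, at most 10 in all, crops included, and the job is handed in when it is done.

Besides the shell and the picture viewer there is one more tool, called after "Emit:" in YAML: its name, and indented under it one key for each argument. play_rows: Moves the arm, as the interface text tells. Its arguments: {"type":"object","properties":{"grip":{"type":"array"},"slide":{"type":"array"},"dr":{"type":"array"},"grip_force":{"type":"number"}},"required":["grip","slide","dr"]}

```bash
mkdir -p pics; ls; cat > h.py <<'E'
import numpy as np, cv2
from cell import env
def save(p,n): cv2.imwrite('pics/'+n,cv2.cvtColor(np.ascontiguousarray(p['pixels']),cv2.COLOR_RGB2BGR))
def ray(p,u,v,z):
    R=np.array(p['R']);t=np.array(p['t']);K=np.array(p['intrinsics'])
    c=-R.T@t; d=R.T@np.linalg.inv(K)@[u,v,1]; return c+d*(z-c[2])/d[2]
def proj(p,X):
    c=np.array(p['R'])@X+np.array(p['t']); q=np.array(p['intrinsics'])@c; return q[:2]/q[2]
def wrist(R6t=None):
    from scipy.spatial.transform import Rotation as Ro
    s=env.get_state(); p=env.camera('wrist')
    T=np.eye(4); T[:3,:3]=Ro.from_euler('xyz',s['ee_rot'],degrees=True).as_matrix(); T[:3,3]=s['tcp_pos']
    M=np.linalg.inv(T@np.array(p['tool_from_camera'])); q=dict(p); q['R']=M[:3,:3]; q['t']=M[:3,3]; return p,q
E
python3 - <<'E'
from h import *
print(env.get_state(), env.tcp_to_grasp)
for n in ('top','scene'):
    p=env.camera(n); save(p,n+'1.png')
    for q in ['probe','probe_tip','stand_hole','stand','plate','place_1','place_2','place_3','place_4']:
        print(n,q,[(np.round(d['location'],3).tolist(),round(d['confidence'],2)) for d in env.tip_of(p,q)[:3]])
    for q in ['radio','hexkeys','jar','mug','selector_box','adaptor','screwdriver']:
        print(n,q,[(np.round(d['location'],3).tolist(),round(d['confidence'],2)) for d in env.find_in(p,q)[:2]])
E
```

```text
pics
{'time_s': 0.0, 'joint_positions': array([-4.91832768e+01,  2.20903438e+01,  3.80870915e-01, -2.77337664e-02,
       -6.84120523e+01, -1.48150520e+01]), 'joint_vel': array([ 0.01799184, -0.05053438,  0.05427877, -0.06546317,  0.05193298,
       -0.03301578]), 'tau': array([ 8.56042407e-04, -3.90663993e+01,  1.87413025e+01,  4.21990246e+00,
        1.10645496e-02, -2.05721958e-04]), 'tcp_pos': array([ 0.27373425, -0.56120257,  0.22147472]), 'ee_rot': array([ 1.79875924e+02, -6.16444390e-03, -1.54008554e+02]), 'contact_force': array([0.82142732, 0.39375278, 0.18533171]), 'ft_torque': array([-0.00667052, -0.01238549, -0.04749942]), 'finger_force': 0.0, 'grip_width': 0.08702382959802388} 0.0187
top probe [([0.404, -0.311, 0.078], 0.66), ([0.518, -0.322, 0.07], 0.61), ([0.516, -0.429, 0.079], 0.61)]
top probe_tip []
top stand_hole [([0.762, 0.043, -0.002], 0.37)]
top stand [([0.516, -0.326, -0.002], 0.86), ([0.385, 0.329, 0.006], 0.33), ([0.761, 0.202, -0.002], 0.29)]
top plate [([0.595, -0.0, 0.0], 0.7)]
top place_1 [([0.633, -0.057, 0.023], 0.86), ([0.532, -0.016, 0.024], 0.84), ([
[... 1219 characters left out ...]
([0.56, 0.057, 0.027], 0.71)]
scene place_2 [([0.635, -0.057, 0.022], 0.96), ([0.534, -0.02, 0.018], 0.89), ([0.56, 0.057, 0.027], 0.71)]
scene place_3 [([0.635, -0.057, 0.022], 0.96), ([0.534, -0.02, 0.018], 0.89), ([0.56, 0.057, 0.027], 0.71)]
scene place_4 [([0.635, -0.057, 0.022], 0.96), ([0.534, -0.02, 0.018], 0.89), ([0.56, 0.057, 0.027], 0.71)]
scene radio [([0.692, 0.314, 0.082], 0.57)]
scene hexkeys [([0.732, -0.209, 0.04], 0.62)]
scene jar [([0.693, 0.314, 0.078], 0.3)]
scene mug [([0.768, 0.178, 0.056], 0.65)]
scene selector_box [([0.401, 0.3, 0.047], 0.96)]
scene adaptor [([0.412, -0.157, 0.019], 0.6), ([0.692, 0.312, 0.079], 0.57)]
scene screwdriver [([0.8, 0.019, 0.021], 0.73)]
```

View pics/top1.png

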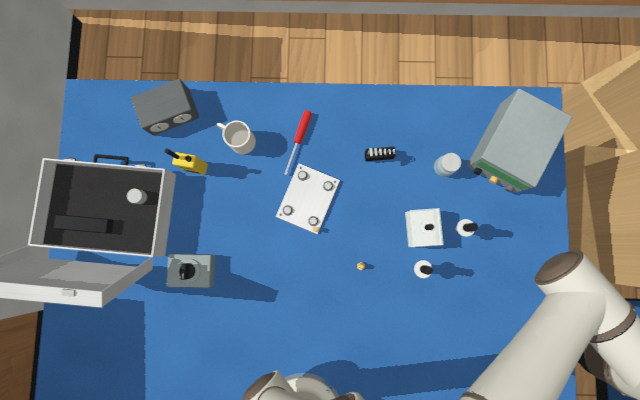

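View pics/scene1.png

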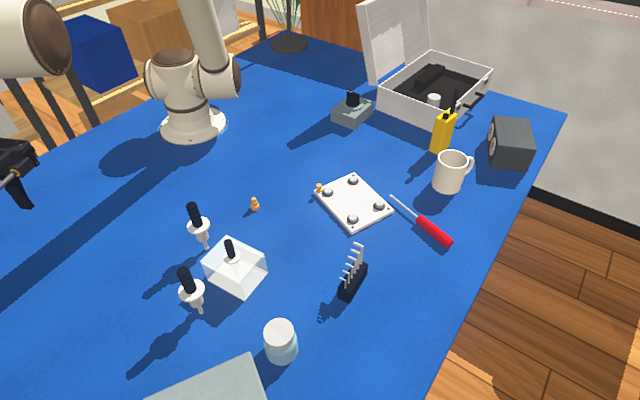

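The top view shows the plate at (308,199), with its brass post at (317,230) on the robot side. The probe hangs in the stand at (429,227), and two look-alikes stand free at (466,228) and (424,269). Place 1 is therefore about (0.532,-0.018). The scene view agrees. I'll hover over the stand first.

Emit:
play_rows:
  grip: [0,0,0,0,0,0,0,0,0,0]
  slide:
    - [0,0,0]
    - [0,0,5]
    - [0,0,5]
    - [-48,-1,2]
    - [-48,-1,2]
    - [-48,-1,2]
    - [-48,-1,2]
    - [-48,0,2]
    - [-48,0,0]
    - [-48,0,0]
  dr:
    - [0,0,-0.11]
    - [0,0,-0.11]
    - [0,0,-0.11]
    - [0,0,0]
    - [0,0,0]
    - [0,0,0]
    - [0,0,0]
    - [0,0,0]
    - [0,0,0]
    - [0,0,0]

```text
time_s: 2.7
tcp_pos: [0.516, -0.3258, 0.2027]
ee_rot: [-180.0, 0.0, -135.1]
contact_force: [0.3, -1.0, -0.1]
grip_width: 0.0872
finger_force: 0.0
```

```bash
python3 - <<'E'
from h import *
p,q=wrist(); save(p,'w1.png')
s=env.get_state();print(s['time_s'],s['tcp_pos'],s['ee_rot'])
for n in ['probe','stand_hole','stand']:
    print(n,[(np.round(d['location'],4).tolist(),round(d['confidence'],2)) for d in env.tip_of(p,n)[:3]])
print(proj(q,[.5165,-.3245,.07]),proj(q,[.5165,-.3245,.12]))
t=env.camera('top'); print(ray(t,317,230,.028))
for n in ['probe','stand_hole','place_1']:
    print(n,[(np.round(d['location'],4).tolist(),round(d['confidence'],2)) for d in env.tip_of(t,n)[:4]])
E
```

```text
2.75 [ 0.52088446 -0.3218339   0.20250397] [-1.79863913e+02  1.31528890e-01 -1.34757688e+02]
probe [([0.4045, -0.3107, 0.0792], 0.71), ([0.5172, -0.4292, 0.0785], 0.67), ([0.5183, -0.3209, 0.0686], 0.56)]
stand_hole []
stand [([0.5124, -0.324, 0.0042], 0.97)]
[320.08044405 198.50378085] [320.21340861 213.03829041]
[ 0.50551498 -0.02767857  0.028     ]
probe [([0.4013, -0.3116, 0.079], 0.79), ([0.5189, -0.3242, 0.0701], 0.41)]
stand_hole [([0.5151, -0.3231, 0.0673], 0.44)]
place_1 [([0.6617, 0.0157, 0.0256], 0.84), ([0.558, 0.0567, 0.021], 0.78), ([0.5287, -0.0162, 0.0247], 0.68)]
```

View pics/w1.png

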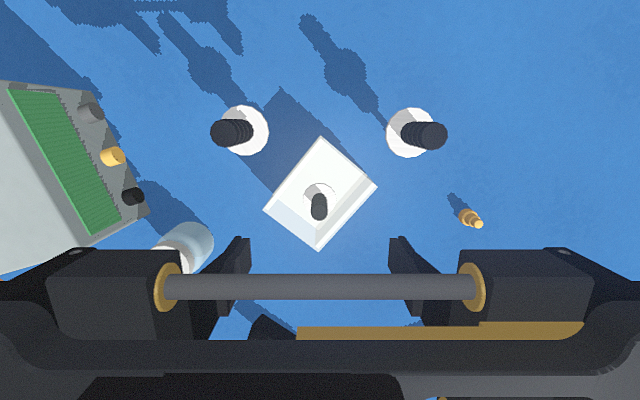

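The wrist view shows the probe in the stand: flange at (320,197), grip top at about (320,212). That matches (0.5165,-0.3245) to within 1–2 mm. Descending part of the way.

Emit:
play_rows:
  grip: [0,0,0,0]
  slide:
    - [0,0,25]
    - [0,0,30]
    - [0,0,15]
    - [0,0,0]
  dr:
    - [0,0,0]
    - [0,0,0]
    - [0,0,0]
    - [0,0,0]

```text
time_s: 3.5
tcp_pos: [0.5123, -0.3277, 0.13]
ee_rot: [179.7, -0.1, -135.2]
contact_force: [0.3, -0.6, -0.6]
grip_width: 0.0873
finger_force: 0.0
```

```bash
python3 - <<'E'
from h import *
s=env.get_state();print(s['time_s'],s['tcp_pos'],s['ee_rot'],s['contact_force'])
p,q=wrist(); save({'pixels':p['pixels'][100:350,150:490]},'w2.png')
for z in (.075,.12): print(z,proj(q,[.5165,-.3245,z]))
E
```

```text
3.5 [ 0.51227962 -0.32766987  0.12995235] [ 1.79692459e+02 -1.23979334e-01 -1.35232386e+02] [ 0.29967001 -0.55365038 -0.64839399]
0.075 [318.38052056 228.3837271 ]
0.12 [318.53832323 252.90898237]
```

View pics/w2.png

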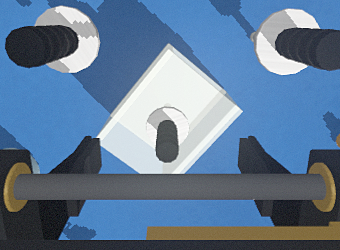

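The grip top shows at about (317,255) and the flange at (317,227), as predicted. So the probe is at (0.5165,-0.3245) and the TCP needs about 4 mm of correction. First I'll check how steady the pose is.

Emit:
play_rows:
  grip: [0,0,0]
  slide:
    - [0,0,0]
    - [0,0,0]
    - [0,0,0]
  dr:
    - [0,0,0]
    - [0,0,0]
    - [0,0,0]

```text
time_s: 3.85
tcp_pos: [0.5153, -0.3277, 0.1337]
ee_rot: [-179.9, 0.1, -135.1]
contact_force: [-0.2, -0.7, -1.0]
grip_width: 0.0871
finger_force: 0.0
```

```bash
python3 - <<'E'
from h import *
for i in range(3):
    s=env.get_state();print(s['time_s'],s['tcp_pos'],s['joint_vel'].round(2)); p,q=wrist()
    print(proj(q,[.5165,-.3245,.075]),[(np.round(d['location'],4).tolist(),round(d['confidence'],2)) for d in env.tip_of(p,'probe')[:3]])
E
```

```text
3.85 [ 0.51525809 -0.32768182  0.1337378 ] [ 0.07  0.27 -0.28 -0.18  0.05 -0.  ]
[321.39993786 224.16075282] [([0.519, -0.3256, 0.0683], 0.85), ([0.5181, -0.4312, 0.0766], 0.75), ([0.4091, -0.3125, 0.081], 0.61)]
3.95 [ 0.51507986 -0.32745212  0.13330032] [ 0.1   0.21 -0.39 -0.05  0.13 -0.05]
[320.9991605  224.32714469] [([0.5178, -0.3221, 0.0708], 0.98), ([0.518, -0.4309, 0.078], 0.88)]
4.05 [ 0.51493474 -0.32734368  0.13294838] [-0.03  0.16 -0.21 -0.02 -0.02 -0.12]
[320.74627891 224.5242402 ] [([0.517, -0.3223, 0.0711], 0.7), ([0.4065, -0.3109, 0.0808], 0.67), ([0.5177, -0.4271, 0.0787], 0.64)]
```

Emit:
play_rows:
  grip: [0,0,0,0,0,255,255,255,255,255]
  slide:
    - [-4,1,10]
    - [0,0,20]
    - [0,0,17]
    - [0,0,5]
    - [0,0,0]
    - [0,0,0]
    - [0,0,0]
    - [0,0,0]
    - [0,0,0]
    - [0,0,0]
  dr:
    - [0,0,0]
    - [0,0,0]
    - [0,0,0]
    - [0,0,0]
    - [0,0,0]
    - [0,0,0]
    - [0,0,0]
    - [0,0,0]
    - [0,0,0]
    - [0,0,0]
  grip_force: 45

```text
time_s: 5.15
tcp_pos: [0.5171, -0.3239, 0.0809]
ee_rot: [-180.0, 0.0, -135.1]
contact_force: [-1.1, -0.0, -0.2]
grip_width: 0.055
finger_force: 0.0
```

Emit:
play_rows:
  grip: [255,255,255,255,255,255,255,255,255,255]
  slide:
    - [0,0,0]
    - [0,0,0]
    - [0,0,0]
    - [0,0,0]
    - [0,0,0]
    - [0,0,0]
    - [0,0,0]
    - [0,0,0]
    - [0,0,0]
    - [0,0,0]
  dr:
    - [0,0,0]
    - [0,0,0]
    - [0,0,0]
    - [0,0,0]
    - [0,0,0]
    - [0,0,0]
    - [0,0,0]
    - [0,0,0]
    - [0,0,0]
    - [0,0,0]

```text
time_s: 6.15
tcp_pos: [0.517, -0.3239, 0.0806]
ee_rot: [-180.0, 0.0, -135.1]
contact_force: [0.4, 0.1, -0.3]
grip_width: 0.0149
finger_force: 45.0
```

Emit:
play_rows:
  grip: [255,255,255,255,255,255,255,255]
  slide:
    - [0,0,-5]
    - [0,0,-12]
    - [0,0,-20]
    - [0,0,-22]
    - [0,0,-20]
    - [0,0,-14]
    - [0,0,-5]
    - [0,0,0]
  dr:
    - [0,0,0]
    - [0,0,0]
    - [0,0,0]
    - [0,0,0]
    - [0,0,0]
    - [0,0,0]
    - [0,0,0]
    - [0,0,0]

```text
time_s: 6.95
tcp_pos: [0.5171, -0.3238, 0.1797]
ee_rot: [-179.9, 0.1, -135.1]
contact_force: [0.2, -0.1, -1.2]
grip_width: 0.015
finger_force: 45.0
```

Emit:
play_rows:
  grip: [255,255,255,255,255,255,255,255,255,255]
  slide:
    - [-10,10,0]
    - [-20,18,0]
    - [-28,25,0]
    - [-34,30,0]
    - [-34,30,0]
    - [-34,30,0]
    - [-28,25,0]
    - [-20,20,0]
    - [-13,13,0]
    - [-5,5,0]
  dr:
    - [0,0,0]
    - [0,0,0]
    - [0,0,0]
    - [0,0,0]
    - [0,0,0]
    - [0,0,0]
    - [0,0,0]
    - [0,0,0]
    - [0,0,0]
    - [0,0,0]

```text
time_s: 7.95
tcp_pos: [0.5306, -0.0163, 0.1777]
ee_rot: [179.9, -0.1, -134.9]
contact_force: [0.2, -0.1, -2.4]
grip_width: 0.0151
finger_force: 45.0
```

Emit:
play_rows:
  grip: [255,255,255,255]
  slide:
    - [0,0,0]
    - [0,0,0]
    - [0,0,0]
    - [0,0,0]
  dr:
    - [0,0,0]
    - [0,0,0]
    - [0,0,0]
    - [0,0,0]

```text
time_s: 8.35
tcp_pos: [0.5314, -0.0192, 0.1785]
ee_rot: [180.0, -0.0, -135.2]
contact_force: [0.2, 0.2, -1.9]
grip_width: 0.0148
finger_force: 45.0
```

```bash
python3 - <<'E'
from h import *
s=env.get_state();print(s['time_s'],s['tcp_pos'],s['ee_rot'],s['contact_force'],s['finger_force'])
p,q=wrist(); save(p,'w3.png')
R=lambda l:[(np.round(d['location'],4).tolist(),round(d['confidence'],2)) for d in l[:4]]
print(R(env.tip_of(p,'place_1')),R(env.tip_of(p,'probe')),R(env.tip_of(p,'probe_tip')))
t=env.camera('scene'); print(R(env.tip_of(t,'place_1')),R(env.tip_of(t,'probe_tip')))
for n,c in (('p1',[.5305,-.018]),('p2',[.559,.058]),('p3',[.6615,.0175]),('p4',[.634,-.057])): print(n,proj(q,c+[.022]))
E
```

```text
8.35 [ 0.53144135 -0.01922705  0.1784554 ] [ 1.79993063e+02 -1.35719445e-02 -1.35174950e+02] [ 0.22212868  0.20106373 -1.8862553 ] 44.9996820744127
[([0.5336, -0.0163, 0.0233], 0.96), ([0.5606, 0.0591, 0.0219], 0.83), ([0.633, -0.0596, 0.0246], 0.66)] [([0.5306, -0.0161, 0.1681], 0.58)] [([0.5335, -0.022, 0.1085], 0.42)]
[([0.6621, 0.0201, 0.0247], 0.96), ([0.6363, -0.0568, 0.0202], 0.88), ([0.5336, -0.0169, 0.0217], 0.73), ([0.5618, 0.0559, 0.0241], 0.59)] [([0.4067, -0.309, -0.0015], 0.54), ([0.5132, -0.4324, 0.0012], 0.4), ([0.5283, -0.0214, 0.1056], 0.35)]
p1 [320.81565166 192.23066436]
p2 [348.05703234 250.14294625]
p3 [268.29322452 281.54446811]
p4 [237.50255913 229.12726973]
```

View pics/w3.png

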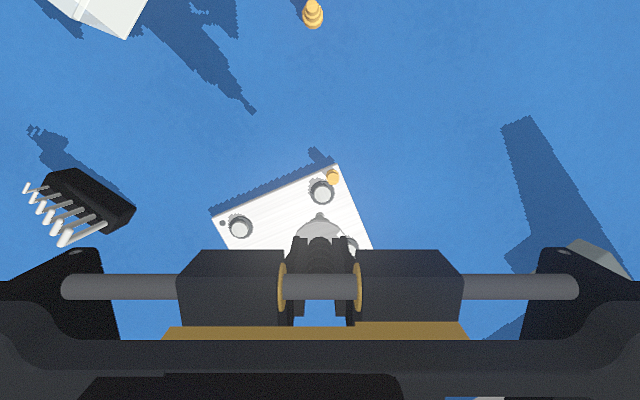

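The wrist view shows stud 1 at (321,190) beside the brass post at (333,177), and stud 4 at (240,227). That agrees with the averaged rectangle: p1 (.5324,-.0171), p2 (.560,.0577), p3 (.662,.018), p4 (.6343,-.0576). Descending to just above stud 1.

Emit:
play_rows:
  grip: [255,255,255,255,255,255,255,255]
  slide:
    - [-2,1,8]
    - [0,0,16]
    - [0,0,20]
    - [0,0,18]
    - [0,0,11]
    - [0,0,5]
    - [0,0,0]
    - [0,0,0]
  dr:
    - [0,0,0]
    - [0,0,0]
    - [0,0,0]
    - [0,0,0]
    - [0,0,0]
    - [0,0,0]
    - [0,0,0]
    - [0,0,0]

```text
time_s: 9.5
tcp_pos: [0.5329, -0.0161, 0.1012]
ee_rot: [-179.9, 0.1, -135.1]
contact_force: [0.2, -1.0, -0.4]
grip_width: 0.0152
finger_force: 45.0
```

Emit:
play_rows:
  grip: [255,255,255,255,255,255,255]
  slide:
    - [0,0,3]
    - [0,0,3]
    - [0,0,3]
    - [0,0,2]
    - [0,0,0]
    - [0,0,0]
    - [0,0,0]
  dr:
    - [0,0,0]
    - [0,0,0]
    - [0,0,0]
    - [0,0,0]
    - [0,0,0]
    - [0,0,0]
    - [0,0,0]

```text
time_s: 10.2
tcp_pos: [0.5325, -0.0162, 0.0899]
ee_rot: [-180.0, 0.0, -135.1]
contact_force: [-0.7, 1.1, 0.8]
grip_width: 0.0148
finger_force: 45.0
```

Emit:
play_rows:
  grip: [255,255]
  slide:
    - [0,0,0]
    - [0,0,0]
  dr:
    - [0,0,0]
    - [0,0,0]

```text
time_s: 10.4
tcp_pos: [0.5325, -0.0162, 0.0897]
ee_rot: [-180.0, 0.0, -135.1]
contact_force: [-0.1, 0.5, 1.2]
grip_width: 0.0151
finger_force: 45.0
```

```bash
cat > f.py <<'E'
from h import *
s=env.get_state();print(s['time_s'],s['tcp_pos'].round(4),s['contact_force'].round(2))
E
python3 f.py
```

```text
10.4 [ 0.5325 -0.0162  0.0897] [-0.13  0.47  1.23]
```

Stud 1 reads about 2.4 N at 2.9 mm below contact, so it is touched and home. On to stud 2.

Emit:
play_rows:
  grip: [255,255,255,255,255,255,255,255,255,255]
  slide:
    - [0,0,-5]
    - [0,0,-7]
    - [0,0,-3]
    - [-10,4,0]
    - [-18,8,0]
    - [-20,10,0]
    - [-15,7,0]
    - [-7,3,0]
    - [-2,1,0]
    - [0,0,0]
  dr:
    - [0,0,0]
    - [0,0,0]
    - [0,0,0]
    - [0,0,0]
    - [0,0,0]
    - [0,0,0]
    - [0,0,0]
    - [0,0,0]
    - [0,0,0]
    - [0,0,0]

```text
time_s: 11.4
tcp_pos: [0.5597, 0.0582, 0.1042]
ee_rot: [180.0, -0.0, -135.1]
contact_force: [-0.1, 0.0, -1.4]
grip_width: 0.015
finger_force: 45.0
```

Emit:
play_rows:
  grip: [255,255,255]
  slide:
    - [0,0,1]
    - [0,0,2]
    - [0,0,0]
  dr:
    - [0,0,0]
    - [0,0,0]
    - [0,0,0]

```text
time_s: 11.7
tcp_pos: [0.5595, 0.0573, 0.1012]
ee_rot: [180.0, -0.0, -135.1]
contact_force: [-0.2, -1.3, -1.7]
grip_width: 0.0151
finger_force: 45.0
```

Emit:
play_rows:
  grip: [255,255,255,255,255,255,255,255]
  slide:
    - [0,0,3]
    - [0,0,3]
    - [0,0,3]
    - [0,0,2]
    - [0,0,0]
    - [0,0,0]
    - [0,0,0]
    - [0,0,0]
  dr:
    - [0,0,0]
    - [0,0,0]
    - [0,0,0]
    - [0,0,0]
    - [0,0,0]
    - [0,0,0]
    - [0,0,0]
    - [0,0,0]

```text
time_s: 12.5
tcp_pos: [0.56, 0.058, 0.0907]
ee_rot: [-180.0, 0.0, -135.1]
contact_force: [-0.2, -0.3, 0.7]
grip_width: 0.0153
finger_force: 45.0
```

Emit:
play_rows:
  grip: [255,255]
  slide:
    - [0,0,0]
    - [0,0,0]
  dr:
    - [0,0,0]
    - [0,0,0]

```text
time_s: 12.7
tcp_pos: [0.56, 0.058, 0.0906]
ee_rot: [-180.0, 0.0, -135.1]
contact_force: [-1.2, -1.3, 0.6]
grip_width: 0.0146
finger_force: 45.0
```

Stud 2 reads about 2 N and is home too. On to stud 3.

Emit:
play_rows:
  grip: [255,255,255,255,255,255,255,255,255,255]
  slide:
    - [0,0,-5]
    - [0,0,-7]
    - [0,0,-3]
    - [-5,-12,0]
    - [-10,-22,0]
    - [-11,-26,0]
    - [-9,-21,0]
    - [-6,-13,0]
    - [-3,-6,0]
    - [0,0,0]
  dr:
    - [0,0,0]
    - [0,0,0]
    - [0,0,0]
    - [0,0,0]
    - [0,0,0]
    - [0,0,0]
    - [0,0,0]
    - [0,0,0]
    - [0,0,0]
    - [0,0,0]

```text
time_s: 13.7
tcp_pos: [0.6624, 0.0176, 0.1048]
ee_rot: [180.0, -0.0, -135.1]
contact_force: [-1.1, -0.1, 0.0]
grip_width: 0.0148
finger_force: 45.0
```

Emit:
play_rows:
  grip: [255,255,255]
  slide:
    - [0,0,2]
    - [0,0,2]
    - [0,0,0]
  dr:
    - [0,0,0]
    - [0,0,0]
    - [0,0,0]

```text
time_s: 14.0
tcp_pos: [0.6609, 0.0185, 0.1013]
ee_rot: [180.0, -0.0, -135.1]
contact_force: [0.0, 0.0, -1.5]
grip_width: 0.0151
finger_force: 45.0
```

Emit:
play_rows:
  grip: [255,255,255,255,255,255,255,255]
  slide:
    - [0,0,3]
    - [0,0,3]
    - [0,0,3]
    - [0,0,2]
    - [0,0,0]
    - [0,0,0]
    - [0,0,0]
    - [0,0,0]
  dr:
    - [0,0,0]
    - [0,0,0]
    - [0,0,0]
    - [0,0,0]
    - [0,0,0]
    - [0,0,0]
    - [0,0,0]
    - [0,0,0]

```text
time_s: 14.8
tcp_pos: [0.6619, 0.0183, 0.0909]
ee_rot: [-180.0, 0.0, -135.1]
contact_force: [-0.6, 0.4, 3.2]
grip_width: 0.0145
finger_force: 45.0
```

Emit:
play_rows:
  grip: [255,255]
  slide:
    - [0,0,0]
    - [0,0,0]
  dr:
    - [0,0,0]
    - [0,0,0]

```text
time_s: 15.0
tcp_pos: [0.6619, 0.0182, 0.0907]
ee_rot: [-180.0, 0.0, -135.1]
contact_force: [-1.6, 0.9, 3.6]
grip_width: 0.0154
finger_force: 45.0
```

Stud 3 reads about 5 N at the same height, so it looks about 3 mm proud. I'll touch stud 4 before pressing.

Emit:
play_rows:
  grip: [255,255,255,255,255,255,255,255,255,255]
  slide:
    - [0,0,-5]
    - [0,0,-7]
    - [0,0,-3]
    - [10,-4,0]
    - [18,-9,0]
    - [20,-10,0]
    - [15,-7,0]
    - [8,-3,0]
    - [2,-1,0]
    - [0,0,0]
  dr:
    - [0,0,0]
    - [0,0,0]
    - [0,0,0]
    - [0,0,0]
    - [0,0,0]
    - [0,0,0]
    - [0,0,0]
    - [0,0,0]
    - [0,0,0]
    - [0,0,0]

```text
time_s: 16.0
tcp_pos: [0.634, -0.0578, 0.1056]
ee_rot: [-180.0, 0.0, -135.1]
contact_force: [0.0, -0.3, -1.7]
grip_width: 0.0148
finger_force: 45.0
```

Emit:
play_rows:
  grip: [255,255,255]
  slide:
    - [0,0,2]
    - [0,0,2]
    - [0,0,0]
  dr:
    - [0,0,0]
    - [0,0,0]
    - [0,0,0]

```text
time_s: 16.3
tcp_pos: [0.6339, -0.0568, 0.1009]
ee_rot: [180.0, -0.0, -135.0]
contact_force: [0.7, -0.0, -3.3]
grip_width: 0.0153
finger_force: 45.0
```

Emit:
play_rows:
  grip: [255,255,255,255,255,255,255,255]
  slide:
    - [0,0,3]
    - [0,0,3]
    - [0,0,3]
    - [0,0,2]
    - [0,0,0]
    - [0,0,0]
    - [0,0,0]
    - [0,0,0]
  dr:
    - [0,0,0]
    - [0,0,0]
    - [0,0,0]
    - [0,0,0]
    - [0,0,0]
    - [0,0,0]
    - [0,0,0]
    - [0,0,0]

```text
time_s: 17.1
tcp_pos: [0.6341, -0.0574, 0.0908]
ee_rot: [-180.0, 0.0, -135.1]
contact_force: [-1.1, 1.0, 0.4]
grip_width: 0.0148
finger_force: 45.0
```

Emit:
play_rows:
  grip: [255,255,255,255]
  slide:
    - [0,0,0]
    - [0,0,0]
    - [0,0,0]
    - [0,0,0]
  dr:
    - [0,0,0]
    - [0,0,0]
    - [0,0,0]
    - [0,0,0]

```text
time_s: 17.5
tcp_pos: [0.6341, -0.0574, 0.0906]
ee_rot: [-180.0, 0.0, -135.1]
contact_force: [-1.1, 0.9, 1.8]
grip_width: 0.0153
finger_force: 45.0
```

Stud 4 reads about 2 N and is home, so stud 3 is the proud one. Going back to press it gradually.

Emit:
play_rows:
  grip: [255,255,255,255,255,255,255,255,255,255]
  slide:
    - [0,0,-5]
    - [0,0,-7]
    - [0,0,-3]
    - [-10,4,0]
    - [-18,8,0]
    - [-20,10,0]
    - [-15,7,0]
    - [-8,4,0]
    - [-2,1,0]
    - [0,0,0]
  dr:
    - [0,0,0]
    - [0,0,0]
    - [0,0,0]
    - [0,0,0]
    - [0,0,0]
    - [0,0,0]
    - [0,0,0]
    - [0,0,0]
    - [0,0,0]
    - [0,0,0]

```text
time_s: 18.5
tcp_pos: [0.6616, 0.0186, 0.1053]
ee_rot: [180.0, -0.0, -135.1]
contact_force: [-0.6, -0.2, -3.0]
grip_width: 0.0149
finger_force: 45.0
```

Emit:
play_rows:
  grip: [255,255,255,255,255,255,255,255,255,255]
  slide:
    - [0,0,3]
    - [0,0,4]
    - [0,0,4]
    - [0,0,3]
    - [0,0,2]
    - [0,0,2]
    - [0,0,1]
    - [0,0,0]
    - [0,0,0]
    - [0,0,0]
  dr:
    - [0,0,0]
    - [0,0,0]
    - [0,0,0]
    - [0,0,0]
    - [0,0,0]
    - [0,0,0]
    - [0,0,0]
    - [0,0,0]
    - [0,0,0]
    - [0,0,0]

```text
time_s: 19.5
tcp_pos: [0.662, 0.0179, 0.0878]
ee_rot: [-179.9, 0.0, -135.1]
contact_force: [-1.6, -1.8, 6.3]
grip_width: 0.0149
finger_force: 45.0
```

Emit:
play_rows:
  grip: [255,255,255,255,255,255]
  slide:
    - [0,0,1]
    - [0,0,1]
    - [0,0,1]
    - [0,0,1]
    - [0,0,0]
    - [0,0,0]
  dr:
    - [0,0,0]
    - [0,0,0]
    - [0,0,0]
    - [0,0,0]
    - [0,0,0]
    - [0,0,0]

```text
time_s: 20.1
tcp_pos: [0.6621, 0.0179, 0.0846]
ee_rot: [-179.9, 0.0, -135.1]
contact_force: [-3.0, -1.1, 9.2]
grip_width: 0.0152
finger_force: 45.0
```

Emit:
play_rows:
  grip: [255,255,255,255,255,255,255]
  slide:
    - [0,0,1]
    - [0,0,1]
    - [0,0,1]
    - [0,0,1]
    - [0,0,0]
    - [0,0,0]
    - [0,0,0]
  dr:
    - [0,0,0]
    - [0,0,0]
    - [0,0,0]
    - [0,0,0]
    - [0,0,0]
    - [0,0,0]
    - [0,0,0]

```text
time_s: 20.8
tcp_pos: [0.6622, 0.0179, 0.0809]
ee_rot: [-179.9, 0.0, -135.0]
contact_force: [-4.0, -1.8, 9.8]
grip_width: 0.0149
finger_force: 45.0
```

Emit:
play_rows:
  grip: [255,255,255,255,255,255]
  slide:
    - [0,0,1]
    - [0,0,1]
    - [0,0,0]
    - [0,0,0]
    - [0,0,0]
    - [0,0,0]
  dr:
    - [0,0,0]
    - [0,0,0]
    - [0,0,0]
    - [0,0,0]
    - [0,0,0]
    - [0,0,0]

```text
time_s: 21.4
tcp_pos: [0.6623, 0.0179, 0.0793]
ee_rot: [-179.9, 0.0, -135.0]
contact_force: [-3.2, 0.0, 9.8]
grip_width: 0.0146
finger_force: 45.0
```

Emit:
play_rows:
  grip: [255,255,255,255,255,255]
  slide:
    - [0,0,1]
    - [0,0,1]
    - [0,0,0]
    - [0,0,0]
    - [0,0,0]
    - [0,0,0]
  dr:
    - [0,0,0]
    - [0,0,0]
    - [0,0,0]
    - [0,0,0]
    - [0,0,0]
    - [0,0,0]

```text
time_s: 22.0
tcp_pos: [0.6623, 0.0179, 0.0777]
ee_rot: [-179.9, 0.1, -135.0]
contact_force: [-4.2, -0.7, 12.8]
grip_width: 0.015
finger_force: 45.0
```

Emit:
play_rows:
  grip: [255,255,255,255,255]
  slide:
    - [0,0,1]
    - [0,0,0.5]
    - [0,0,0]
    - [0,0,0]
    - [0,0,0]
  dr:
    - [0,0,0]
    - [0,0,0]
    - [0,0,0]
    - [0,0,0]
    - [0,0,0]

```text
time_s: 22.5
tcp_pos: [0.6624, 0.0179, 0.0765]
ee_rot: [-179.9, 0.1, -135.0]
contact_force: [-4.5, -1.5, 13.8]
grip_width: 0.0149
finger_force: 45.0
```

The force is now about 15 N and rising at the spring rate with the stud no longer sliding, so it is seated. Backing off to the touch height to verify.

Emit:
play_rows:
  grip: [255,255,255,255,255,255,255,255]
  slide:
    - [0,0,-2]
    - [0,0,-4]
    - [0,0,-4]
    - [0,0,-4]
    - [0,0,-1]
    - [0,0,0]
    - [0,0,0]
    - [0,0,0]
  dr:
    - [0,0,0]
    - [0,0,0]
    - [0,0,0]
    - [0,0,0]
    - [0,0,0]
    - [0,0,0]
    - [0,0,0]
    - [0,0,0]

```text
time_s: 23.3
tcp_pos: [0.6618, 0.018, 0.0878]
ee_rot: [-180.0, -0.0, -135.1]
contact_force: [0.2, -1.1, 3.1]
grip_width: 0.0152
finger_force: 45.0
```

Emit:
play_rows:
  grip: [255,255]
  slide:
    - [0,0,0]
    - [0,0,0]
  dr:
    - [0,0,0]
    - [0,0,0]

```text
time_s: 23.5
tcp_pos: [0.6618, 0.0181, 0.0879]
ee_rot: [-180.0, -0.0, -135.1]
contact_force: [-1.4, -1.9, 4.0]
grip_width: 0.0148
finger_force: 45.0
```

At the same height the reading dropped from 6.3 to about 3.5 (4.8 N net), which is exactly a home stud. Lifting and returning to the stand.

Emit:
play_rows:
  grip: [255,255,255,255,255,255,255,255]
  slide:
    - [0,0,-5]
    - [0,0,-12]
    - [0,0,-20]
    - [0,0,-22]
    - [0,0,-18]
    - [0,0,-11]
    - [0,0,-3]
    - [0,0,0]
  dr:
    - [0,0,0]
    - [0,0,0]
    - [0,0,0]
    - [0,0,0]
    - [0,0,0]
    - [0,0,0]
    - [0,0,0]
    - [0,0,0]

```text
time_s: 24.3
tcp_pos: [0.6616, 0.0185, 0.1789]
ee_rot: [180.0, 0.0, -135.1]
contact_force: [-0.1, -0.6, -1.6]
grip_width: 0.0147
finger_force: 45.0
```

Emit:
play_rows:
  grip: [255,255,255,255,255,255,255,255,255,255]
  slide:
    - [10,-4,0]
    - [25,-10,0]
    - [38,-15,0]
    - [44,-18,0]
    - [45,-18,0]
    - [45,-18,0]
    - [45,-18,0]
    - [38,-16,0]
    - [28,-12,0]
    - [14,-6,0]
  dr:
    - [0,0,0]
    - [0,0,0]
    - [0,0,0]
    - [0,0,0]
    - [0,0,0]
    - [0,0,0]
    - [0,0,0]
    - [0,0,0]
    - [0,0,0]
    - [0,0,0]

```text
time_s: 25.3
tcp_pos: [0.5194, -0.3142, 0.1779]
ee_rot: [179.9, -0.1, -135.3]
contact_force: [-0.1, 0.7, -1.6]
grip_width: 0.0149
finger_force: 45.0
```

Emit:
play_rows:
  grip: [255,255,255,255,255,255]
  slide:
    - [9,-4,0]
    - [3,0,0]
    - [0,0,0]
    - [0,0,0]
    - [0,0,0]
    - [0,0,0]
  dr:
    - [0,0,0]
    - [0,0,0]
    - [0,0,0]
    - [0,0,0]
    - [0,0,0]
    - [0,0,0]

```text
time_s: 25.9
tcp_pos: [0.5166, -0.3224, 0.1791]
ee_rot: [-180.0, 0.0, -135.0]
contact_force: [-0.6, -0.1, -1.6]
grip_width: 0.0152
finger_force: 45.0
```

```bash
python3 - <<'E'
from h import *
s=env.get_state();print(s['time_s'],s['tcp_pos'],s['ee_rot'])
p,q=wrist(); save(p,'w4.png')
R=lambda l:[(np.round(d['location'],4).tolist(),round(d['confidence'],2)) for d in l[:3]]
for c in (p,env.camera('scene')):
  print(R(env.tip_of(c,'stand')),R(env.tip_of(c,'stand_hole')),R(env.tip_of(c,'probe')))
for dx in (-50,50):
  for dy in (-40,40): print(proj(q,[.517+dy/1e3,-.3239+dx/1e3,.07]))
E
```

```text
25.9 [ 0.51664199 -0.32237367  0.17910872] [-1.79996532e+02  6.00237192e-03 -1.35020425e+02]
[([0.512, -0.3237, 0.0059], 0.86)] [([0.5162, -0.323, 0.0682], 0.57), ([0.5334, -0.0156, 0.0216], 0.44)] [([0.5178, -0.3179, 0.1668], 0.92), ([0.5165, -0.43, 0.0793], 0.7), ([0.5306, -0.0139, 0.0216], 0.66)]
[([0.517, -0.3248, -0.0008], 0.67)] [([0.5147, -0.3285, 0.0713], 0.9)] [([0.5184, -0.4284, 0.081], 0.66), ([0.5168, -0.3204, 0.1699], 0.48), ([0.4054, -0.3134, 0.0824], 0.42)]
[310.55574544 137.36398585]
[254.0953275  195.92519419]
[381.43548894 209.4581305 ]
[324.95299932 260.11788353]
```

View pics/w4.png

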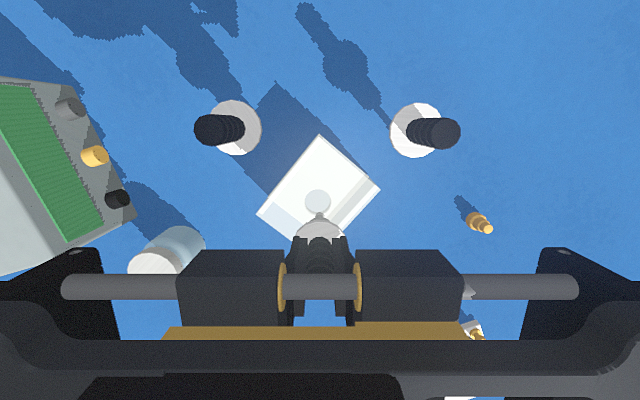

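The hole shows at about (318,201). The wanted release point projects to (317.8,200.7), so they agree to within about 1.5 mm. Aligning and lowering.

```bash
python3 - <<'E'
import cv2,numpy as np
g=cv2.cvtColor(cv2.imread('pics/w4.png'),cv2.COLOR_BGR2GRAY)[180:222,295:342]
print(g[::3,::3])
m=((g<225)&(g>150)).astype(np.uint8)
n,l,s,c=cv2.connectedComponentsWithStats(m); print(s,c+[295,180])
E
```

```text
[[252 252 253 252 252 254 253 254 253 253 253 254 254 254 254 254]
 [253 252 252 253 253 252 253 253 253 254 254 254 254 254 254 254]
 [252 252 252 253 253 252 253 252 252 254 253 254 253 254 253 254]
 [251 252 252 253 252 254 254 239 239 253 254 253 254 254 253 254]
 [253 253 253 253 255 228 230 229 230 231 231 254 254 254 254 252]
 [252 253 251 254 228 230 229 230 231 231 233 232 253 254 253 254]
 [253 252 252 253 229 229 230 230 231 232 230 230 254 253 254 254]
 [252 251 252 246 229 230 232 230 230 231 231 232 245 254 253 247]
 [252 253 252 248 229 230 229 231 231 230 231 229 252 253 251 237]
 [252 253 252 254 217 229 229 228 229 230 231 205 254 252 238 240]
 [252 253 252 253 241 206 230 231 233 229 205 246 253 236 240 221]
 [252 251 252 251 254 245 214 178 160 166 255 254 237 238 220 221]
 [252 252 252 252 252 252 255 147 151 156 255 236 239 225 222 223]
 [233 253 252 253 254 254 138 160 154 149 143 207 231 223 223 222]]
[[   0    0   47   42 1755]
 [  18   10    1    1    1]
 [  10   20   26   18   91]
 [  37   29   10   13   72]
 [  14   36   22    6   55]] [[317.11680912 198.73276353]
 [313.         190.        ]
 [318.52747253 210.23076923]
 [337.52777778 216.625     ]
 [319.83636364 219.87272727]]
```

Emit:
play_rows:
  grip: [255,255,255,255,255,255,255]
  slide:
    - [1,-1,8]
    - [0,0,12]
    - [0,0,12]
    - [0,0,8]
    - [0,0,4]
    - [0,0,0]
    - [0,0,0]
  dr:
    - [0,0,0]
    - [0,0,0]
    - [0,0,0]
    - [0,0,0]
    - [0,0,0]
    - [0,0,0]
    - [0,0,0]

```text
time_s: 27.0
tcp_pos: [0.5165, -0.3247, 0.1353]
ee_rot: [-180.0, 0.0, -135.1]
contact_force: [-0.3, 0.1, -1.2]
grip_width: 0.0151
finger_force: 45.0
```

The hole's centre measures (318,201) at about 1 px/mm, so the alignment holds. Continuing down.

Emit:
play_rows:
  grip: [255,255,255,255,255,255,255]
  slide:
    - [0,0.5,6]
    - [0,0,8]
    - [0,0,8]
    - [0,0,6]
    - [0,0,4]
    - [0,0,0]
    - [0,0,0]
  dr:
    - [0,0,0]
    - [0,0,0]
    - [0,0,0]
    - [0,0,0]
    - [0,0,0]
    - [0,0,0]
    - [0,0,0]

```text
time_s: 27.7
tcp_pos: [0.516, -0.3243, 0.1031]
ee_rot: [-180.0, -0.0, -135.1]
contact_force: [0.8, -0.3, -0.9]
grip_width: 0.0147
finger_force: 45.0
```

Emit:
play_rows:
  grip: [255,255,255,255,255,255,255,255]
  slide:
    - [0,0,4]
    - [0,0,6]
    - [0,0,5]
    - [0,0,3]
    - [0,0,1]
    - [0,0,0]
    - [0,0,0]
    - [0,0,0]
  dr:
    - [0,0,0]
    - [0,0,0]
    - [0,0,0]
    - [0,0,0]
    - [0,0,0]
    - [0,0,0]
    - [0,0,0]
    - [0,0,0]

```text
time_s: 28.5
tcp_pos: [0.516, -0.3242, 0.0843]
ee_rot: [-180.0, 0.0, -135.1]
contact_force: [-0.4, 0.6, -2.5]
grip_width: 0.0147
finger_force: 45.0
```

Emit:
play_rows:
  grip: [255,255,255,255,255,255]
  slide:
    - [-0.5,0,2]
    - [0,0,1.5]
    - [0,0,0]
    - [0,0,0]
    - [0,0,0]
    - [0,0,0]
  dr:
    - [0,0,0]
    - [0,0,0]
    - [0,0,0]
    - [0,0,0]
    - [0,0,0]
    - [0,0,0]

```text
time_s: 29.1
tcp_pos: [0.5163, -0.3238, 0.0806]
ee_rot: [-180.0, 0.0, -135.1]
contact_force: [-0.0, 0.0, -0.8]
grip_width: 0.0152
finger_force: 45.0
```

Emit:
play_rows:
  grip: [200,150,100,50,0,0,0,0,0,0]
  slide:
    - [0,0,0]
    - [0,0,0]
    - [0,0,0]
    - [0,0,0]
    - [0,0,0]
    - [0,0,0]
    - [0,0,0]
    - [0,0,0]
    - [0,0,0]
    - [0,0,0]
  dr:
    - [0,0,0]
    - [0,0,0]
    - [0,0,0]
    - [0,0,0]
    - [0,0,0]
    - [0,0,0]
    - [0,0,0]
    - [0,0,0]
    - [0,0,0]
    - [0,0,0]

```text
time_s: 30.1
tcp_pos: [0.5162, -0.3238, 0.0805]
ee_rot: [180.0, -0.0, -135.1]
contact_force: [0.3, -0.5, -0.2]
grip_width: 0.082
finger_force: 0.0
```

Emit:
play_rows:
  grip: [0,0,0,0,0,0,0,0,0,0]
  slide:
    - [0,0,0]
    - [0,0,-6]
    - [0,0,-14]
    - [0,0,-22]
    - [0,0,-26]
    - [0,0,-24]
    - [0,0,-14]
    - [0,0,-6]
    - [0,0,0]
    - [0,0,0]
  dr:
    - [0,0,0]
    - [0,0,0]
    - [0,0,0]
    - [0,0,0]
    - [0,0,0]
    - [0,0,0]
    - [0,0,0]
    - [0,0,0]
    - [0,0,0]
    - [0,0,0]

```text
time_s: 31.1
tcp_pos: [0.5157, -0.3235, 0.1917]
ee_rot: [179.9, -0.0, -135.1]
contact_force: [0.9, 0.2, -0.7]
grip_width: 0.0868
finger_force: 0.0
```

```bash
python3 - <<'E'
from h import *
p,q=wrist(); s=env.camera('scene'); print(q['t'], [(np.round(d['location'],4).tolist()) for d in env.tip_of(s,'probe')[:3]])
save({'pixels':np.hstack([p['pixels'][60:360,150:490],s['pixels'][120:420,140:480][:280].copy() if 0 else np.pad(s['pixels'][120:400,140:480],((0,20),(0,0),(0,0)))])},'fin.png')
E
```

```text
[ 0.5931707  -0.15704751  0.32249862] [[0.4045, -0.3147, 0.0819], [0.5168, -0.3212, 0.072], [0.5164, -0.4237, 0.0807]]
```

View pics/fin.png

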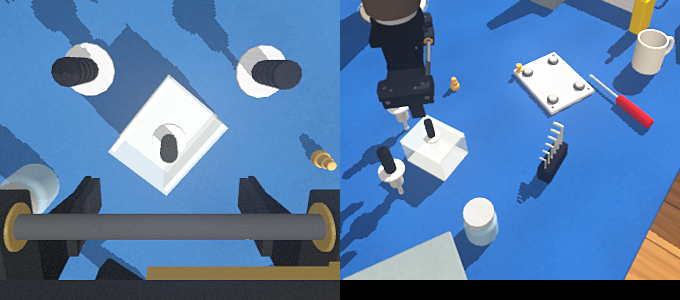

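The probe hangs upright in the stand, at crop (168,143) in the wrist view and (430,130) in the scene view. Everything else is where it was and the gripper is clear.

```bash
python3 -c "
from cell import env; print(env.close_job())"
```

```text
the job is handed in; nothing more can be done
None
```

I touched all four studs in order (about 2–5 N each), pressed the proud one (place 3) home at about 15 N, hung the probe back in its stand and let go, then handed the job in after about 31 s; no verdict came back.

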